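# Clamp a batch of tin petrol pumps with a wedge

## Robot

A 7-joint arm with a two-finger parallel gripper is mounted at the origin on the work surface. World frame = base frame: x ahead of the robot, y to its left, z up, the work surface at z = 0. Lengths are in m, angles in rad, forces in N, time in s.
With the tool pointing down it reaches from about 0.425 to 0.95 m from the base axis. Payload 4.7 kg.
Tool frame: the origin (TCP) lies on the centre line of the jaws, within the pads' length; the fingertips stand 25 mm ahead of it and the grasp point (between the pads) lies 6 mm ahead of it; z points along the fingers, y is the line along which they close (so a half turn about z gives the same grasp; the last joint's range is limited). The gripper opens to 85 mm and grips with 20 to 120 N. Pads are 22 mm wide; open, the fingers measure 114 mm over their backs; the gripper's body (76 mm by 85 mm) begins 54 mm behind the grasp point. The pads swing forward as they close: fully open they stand 13 mm farther back than shut.
Start: joints at [-0.029, 0.469, -0.049, 1.532, 0.024, 1.141, -0.082], TCP at [0.675, 0, 0.256] pointing down, gripper open.
Joint ranges: [-2.59, 2.59], [-0.33, 1.99], [-1.39, 1.29], [0.1, 2.45], [-1.04, 4.18], [0.21, 1.99], [-2.66, 2.66]. Speed limits (rad/s): [2.57, 2.57, 3.14, 3.14, 3.14, 3.14, 3.14].

## Interface

Orientations are given as a unit quaternion [x, y, z, w].
In Python, from workcell import arm gives the robot as it stands.
- The arm moves only by the tool step_arm, never from a script. Its argument "increments" is a list of rows, each an object of numbers: "x", "y", "z": the shift along the world's x, y, z in cm; "spin": the turn about the world's z in degrees. In form: [{"x": .., "y": .., "z": .., "spin": ..}, ...]. A call has 1 to 20 rows; each row is the pose to reach, as a shift and turn from the pose commanded when the call began; what a row does not reach only later rows make up. A row lasts 1/8 s, in which the tool goes at most 62.5 mm and 10.7 degrees, less where a joint would pass 70% of its speed; a pose out of reach is approached as far as the arm can. A call with a gripper value outside its range is refused whole. "hand" is the opening in per cent of the stroke, from 0 (shut) to 100 (fully open), set as the call begins (left out, the last holds). The fingers move at their own pace and stop on an object; "newtons" is the grip in N (left out, the last holds). Time passes only in rows, so rows that repeat a pose let the fingers close. It gives the time, the measured TCP pose, the force, the opening and the grip force at its end, in the units of the state.
- arm.get_obs(): the state, without advancing time (a new reading comes with each control period).
- arm.capture(name): name is "scene" or "side" or "wrist"; returns a dict with "image" (384x512x3 uint8, red, green, blue), "depth" (384x512 float32, m along the optical axis (not along the pixel's ray), 0 where there is no reading), "mtx" (3x3 intrinsics, pixels), "D" ([k1, k2, p1, p2, k3] as OpenCV has them; the pictures are not rectified), "eye" and "orientation" of the camera in the world; the wrist camera has in their place "hand_eye" (4x4, takes a point from camera to tool coordinates, whose origin is the TCP and whose axes are the flange's). Camera axes: x right, y down, z forward; pixel columns grow to the right and rows downward; lengths in m; the calibration is good to about 2 mm. A picture is of the moment at which its call begins: read the wrist's pose just before it.
- arm.job_done(): hands the job in; it is judged then, once.
Trained networks look in a picture, given as the dict that the camera call returned (one of the last four; its "shot" number tells which), for a name from the list of things; names that differ only in an ending like _2 or _b are one class to them, and where a whole thing is asked for, a point or a joint stands for the part that bears it (a point fixed in the world has none). Each returns a list of dicts, best first, with "confidence" (0 to 1); they miss things now and then, are a little off and sometimes report something else, mostly with a low value. They report only what shows in the picture. A call takes as long as a camera call.
- arm.boxes_of(picture, query): "centre" ([column, row] in pixels, amid what is visible of it).
- arm.regions_of(picture, query): "mask" (384x512 bool, what is visible of it) and "centre" ([column, row] in pixels, amid what is visible of it).
- arm.spot_point(picture, query): "centre" ([column, row] in pixels: a listed point, or the origin of a listed thing).
The state is a dict: "time_s": time; "q": joint angles; "dq": joint speeds; "joint_torque": joint torques, N m; "eef_pos": TCP position; "ee_rot": TCP orientation; "contact_force": force on the tool from outside, world axes, zero at the start; "ft_torque": the same for the moment, N m; "finger_gap": opening from 0.0 (shut) to 1.0 (fully open); "finger_force": force on a finger pad.
Only numpy, scipy, OpenCV 4.12 (cv2) and the standard library are available. Lean on these libraries where they do the work, as an engineer would, in place of code of your own. Each camera call takes 0.05 s, during which the arm holds its last target. There are 200 camera calls.

## Task

Clear the round drum out of the wedge clamp and stand it in an empty compartment of the parts box; take every square tin petrol pump out of the box and stand them upright side by side on the clamp's board, in the row between its fence and its sliding jaw, their sides square to the fence. Then lay the pine wedge flat in the mouth of the gap between the jaw and the slanted stop, tip first, and drive it home until the jaw grips all the pumps tight and the wedge stays jammed by itself. Leave everything else on the table where it is.

Things in the scene. Friction and masses are not known exactly. Their poses are not given: they have to be found in the camera images.
- pump1: Toy petrol pump of plain tin, standing in a compartment of the parts box (may be absent; three to five are there; all alike): square body 32 x 32 mm, 56 mm high, round cap 20 mm across and 10 mm high on top, pale dial on one side, about 0.04 kg. Origin: centre of its underside; z up, x and y square to its sides.
- pump2: Toy petrol pump of plain tin, standing in a compartment of the parts box (may be absent; three to five are there; all alike): square body 32 x 32 mm, 56 mm high, round cap 20 mm across and 10 mm high on top, pale dial on one side, about 0.04 kg. Origin: centre of its underside; z up, x and y square to its sides.
- pump3: Toy petrol pump of plain tin, standing in a compartment of the parts box (may be absent; three to five are there; all alike): square body 32 x 32 mm, 56 mm high, round cap 20 mm across and 10 mm high on top, pale dial on one side, about 0.04 kg. Origin: centre of its underside; z up, x and y square to its sides.
- pump4: Toy petrol pump of plain tin, standing in a compartment of the parts box (may be absent; three to five are there; all alike): square body 32 x 32 mm, 56 mm high, round cap 20 mm across and 10 mm high on top, pale dial on one side, about 0.04 kg. Origin: centre of its underside; z up, x and y square to its sides.
- pump5: Toy petrol pump of plain tin, standing in a compartment of the parts box (may be absent; three to five are there; all alike): square body 32 x 32 mm, 56 mm high, round cap 20 mm across and 10 mm high on top, pale dial on one side, about 0.04 kg. Origin: centre of its underside; z up, x and y square to its sides.
- wedge: Loose pine wedge, flat on the table, 130 mm long, 30 high, 0.09 kg. Origin: centre of its underside, z up. Tip at y = -65 mm, butt at +65. Side x = -15 mm is straight all along. Head, the part to grip: y = 25 to 65, x = -15 to +15 mm. From y = 25 to the tip the other side tapers 1 in 5; the tip is 12 mm thick (x = -15 to -3). Yaw within 0.35 rad.
- clamp: Wedge clamp, fixed to the table, yaw -0.08 to 0.25 rad: plywood board 10 mm thick with bars along y: from -x to +x fence, row, sliding jaw, wedge gap, slanted stop. Origin on the table under the jaw's middle, z up; board x = -80 to 67, y = -110 to 115. Fence: inner face x = -55 mm, 20 mm thick, y = -108 to 114, top z = 38. All mm in the clamp's frame.
- jaw: Sliding jaw, dark wooden bar 24 mm thick (own x = -12 to 12 mm), 220 long, 28 high, parallel to the fence. Origin: centre of its underside, in the clamp's frame at y = 5, z = 10 and x = -2 mm fully open (row 41 mm wide), at most -16. Starts within 3 mm of open. Slides only along the clamp's x, friction 0.8 N. At x = -11 it touches pumps that stand against the fence.
- row (a point): Middle of the row on the board (10 mm above the table), halfway between fence and fully open jaw. The row runs 105 mm either way along the clamp's y; axes as the clamp's.
- mouth (a point): Mouth of the wedge gap, on the board at the outer end of the stop's face: clamp frame x = 28, y = 115, z = 10 mm. Inwards (y falling) the face slants 1 in 5 towards the jaw. Stop 95 mm long, 24 thick, top z = 40. The wedge goes in tip towards -y, straight side on the jaw. Outside the mouth the board runs on as a shelf, x = -18 to 67, to y = 200 mm.
- home (a point): Where the wedge's origin comes to lie, within some mm, when it is jammed against a loaded row: on the board, clamp frame x = 16, y = 105, z = 10 mm, its head still outside the mouth. The jaw moves up to 9 mm over about 45 mm of wedge travel along the stop's face; it jams by friction. A steady push of 12 to 20 N on the butt jams it for good.
- parts_box: Pine parts box, fixed, 140 (x) x 210 (y) x 28 mm high, walls and floor 5 mm, two by three compartments about 62 x 63 mm, centres at x = -34, 34 and y = -68, 0, 68 mm. Origin: centre of its underside. Lid folded back at the +y end, rising outwards at 28 degrees to about 130 mm above the table, and stays there.
- drum: A round tin drum, 32 mm across, 52 mm high, 0.11 kg, standing in the row of the clamp at the start, anywhere along it, in the way; it belongs in an empty compartment of the parts box (at least one is empty). Origin: centre of its underside; z up.
- tractor: The chipped green tin tractor, 110 x 62 x 65 mm; origin under its middle. Leave alone.
- tab_lifter: The steel tab-lifter with ash handle, 180 mm long, lying flat. Leave alone.
- flag_a: A crimson tin flag on a steel stem with a round foot 40 mm across, 110 mm high. Leave alone.
- flag_b: The second crimson tin flag, like the first. Leave alone.
- base_plate: A round steel toy base plate, 90 mm across, 10 mm high at its boss. Leave alone.
- batten: A straight pine batten, 120 x 28 x 20 mm, not tapered. Leave alone.

How it is judged:
By the outcome, as a careful person would: the job done as asked, in the order asked, and still so for the second after the job is handed in, with the robot touching nothing.
Of pump1, pump2, pump3, pump4, pump5 only 3 to 5 are there at a start; the rules pass over those that are not, and their reading is None.
At some moment in a run one of wedge may be knocked a few centimetres aside while the robot is not near it.
It also fails if it takes over 210 s, if anything falls off the work surface, if the arm or the gripper's body presses on something with over 40 N, if the wrist force passes 120 N, or if a joint passes its speed limit or range.

## Working session

There is one attempt and no reset: what is moved stays moved. The work goes in short steps, Python scripts to look and compute and a tool call to move; the robot and the scene stay as the last step left them, time stands still between calls to the robot, and variables do not carry over. Pictures are saved under pics/ and viewed, at most 14 in all, crops included, and the job is handed in when it is done.

Besides the shell and the picture viewer there is one more tool, called after "Emit:" by a JSON object that holds its "fn" and its "kwargs", one argument or row to a line. step_arm: Moves the arm, as the interface text tells. Its arguments: {"type":"object","properties":{"increments":{"type":"array"},"hand":{"type":"number"},"newtons":{"type":"number"}},"required":["increments"]}

```bash
ls; mkdir -p pics; cat > h.py <<'E'
import numpy as np, cv2
from scipy.spatial.transform import Rotation as R
from workcell import arm
def pose(p,o=None):
    if "hand_eye" in p:
        T=np.eye(4);T[:3,:3]=R.from_quat(o["ee_rot"]).as_matrix();T[:3,3]=o["eef_pos"]
        return T@np.array(p["hand_eye"])
    T=np.eye(4);q=np.array(p["orientation"])
    T[:3,:3]=R.from_quat(q).as_matrix() if q.size==4 else q
    T[:3,3]=p["eye"];return T
def cloud(p,T):
    h,w=p["depth"].shape
    uv=np.stack(np.meshgrid(np.arange(w),np.arange(h)),-1).reshape(-1,1,2).astype(np.float64)
    n=cv2.undistortPoints(uv,np.array(p["mtx"]),np.array(p["D"])).reshape(h,w,2)
    d=p["depth"];c=np.dstack([n*d[...,None],d])
    X=c@T[:3,:3].T+T[:3,3];X[d==0]=np.nan
    return X
def onplane(p,T,uv,z):
    n=cv2.undistortPoints(np.array(uv,float).reshape(-1,1,2),np.array(p["mtx"]),np.array(p["D"])).reshape(-1,2)
    d=np.c_[n,np.ones(len(n))]@T[:3,:3].T
    return T[:3,3]+d*((z-T[2,3])/d[:,2])[:,None]
def proj(p,T,X):
    Ti=np.linalg.inv(T)
    return cv2.projectPoints(np.array(X,float).reshape(-1,1,3),cv2.Rodrigues(Ti[:3,:3])[0],Ti[:3,3],np.array(p["mtx"]),np.array(p["D"]))[0].reshape(-1,2)
def save(p,n,s=1.5): cv2.imwrite("pics/"+n,cv2.resize(p["image"][...,::-1],None,fx=s,fy=s))
E
python3 - <<'E'
from h import *
np.set_printoptions(precision=3,suppress=True)
o=arm.get_obs();print(o["time_s"],o["eef_pos"],o["ee_rot"])
for n in ["scene","side","wrist"]:
    p=arm.capture(n);T=pose(p,o);X=cloud(p,T);save(p,n+"0.png");print(n,T[:3,3])
    for q in ["pump1","drum","wedge","clamp","jaw","parts_box","batten"] if n!="wrist" else ["drum","wedge"]:
        for r in arm.regions_of(p,q)[:6]:
            m=r["mask"];print(q,round(r["confidence"],2),np.round(r["centre"]),m.sum(),np.nanmedian(X[m],0),np.nanpercentile(X[m][:,2],97))
    for q in ["row","mouth","home","clamp","parts_box","wedge"]:
        for r in arm.spot_point(p,q)[:1]:
            print("pt",q,round(r["confidence"],2),np.round(r["centre"]),onplane(p,T,r["centre"],0.01 if q in("row","mouth","home") else 0))
E
```

```text
pics
0.0 [0.674 0.    0.255] [ 0.707  0.707 -0.001 -0.001]
scene [ 1.073 -0.877  0.988]
pump1 0.48 [295. 132.] 131 [0.455 0.247 0.044] 0.06786160481846869
pump1 0.45 [303. 145.] 178 [0.524 0.182 0.044] 0.0694897313919223
drum 0.52 [224. 207.] 142 [ 0.498 -0.207  0.056] 0.0644239857028383
wedge 0.77 [329. 196.] 314 [0.708 0.039 0.03 ] 0.033749500990013725
clamp 0.91 [241. 210.] 3484 [ 0.535 -0.168  0.013] 0.041178147701592026
jaw 0.56 [237. 209.] 612 [ 0.527 -0.196  0.037] 0.041100804075064834
jaw 0.18 [168. 215.] 551 [ 0.338 -0.3    0.006] 0.010790530769744688
parts_box 0.84 [315. 140.] 1411 [0.517 0.272 0.02 ] 0.12361581158803057
batten 0.9 [374. 154.] 320 [0.732 0.312 0.018] 0.02378236043062062
pt row 0.87 [232. 210.] [[ 0.494 -0.174  0.01 ]]
pt mouth 0.6 [269. 191.] [[ 0.539 -0.042  0.01 ]]
pt home 0.75 [262. 195.] [[ 0.532 -0.069  0.01 ]]
pt clamp 0.8 [239. 215.] [[ 0.52  -0.173  0.   ]]
pt parts_box 0.81 [305. 139.] [[0.486 0.271 0.   ]]
pt wedge 0.7 [328. 202.] [[0.711 0.038 0.   ]]
side [0.368 1.223 0.8  ]
pump1 0.74 [272. 274.] 277 [0.451 0.343 0.051] 0.06946612497227178
pump
[... 555 characters left out ...]
 [168. 268.] 557 [0.733 0.325 0.019] 0.023390032759556593
pt row 0.72 [272. 181.] [[ 0.51  -0.194  0.01 ]]
pt mouth 0.6 [257. 201.] [[ 0.542 -0.051  0.01 ]]
pt home 0.72 [259. 198.] [[ 0.54  -0.074  0.01 ]]
pt clamp 0.73 [269. 188.] [[ 0.514 -0.159  0.   ]]
pt parts_box 0.56 [257. 267.] [[0.5   0.271 0.   ]]
pt wedge 0.63 [204. 216.] [[0.701 0.048 0.   ]]
wrist [0.675 0.066 0.373]
wedge 0.96 [274. 124.] 2103 [0.705 0.05  0.029] 0.03079211537591322
pt row 0.51 [152. 210.] [[ 0.535 -0.071  0.01 ]]
pt mouth 0.82 [158. 203.] [[ 0.544 -0.061  0.01 ]]
pt home 0.91 [148. 212.] [[ 0.529 -0.074  0.01 ]]
pt clamp 0.95 [154. 268.] [[ 0.525 -0.171  0.   ]]
pt wedge 0.94 [276. 133.] [[0.707 0.034 0.   ]]
```

View pics/scene0.png

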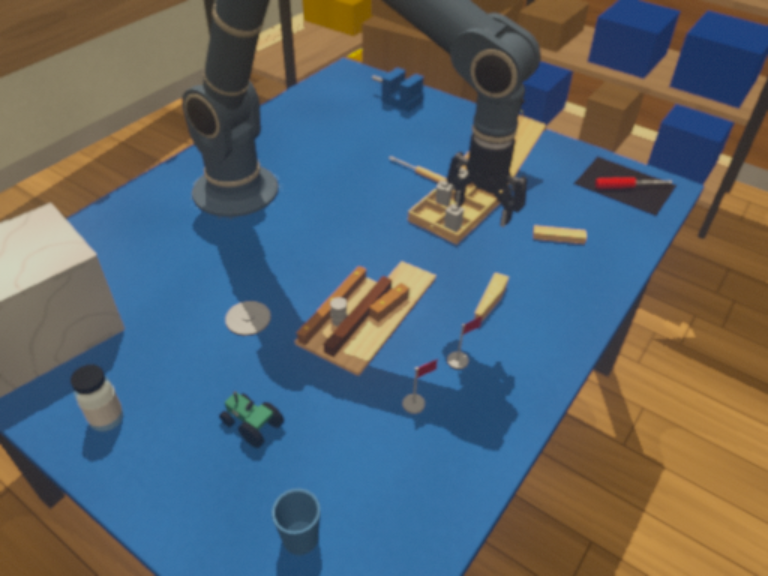

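View pics/wrist0.png

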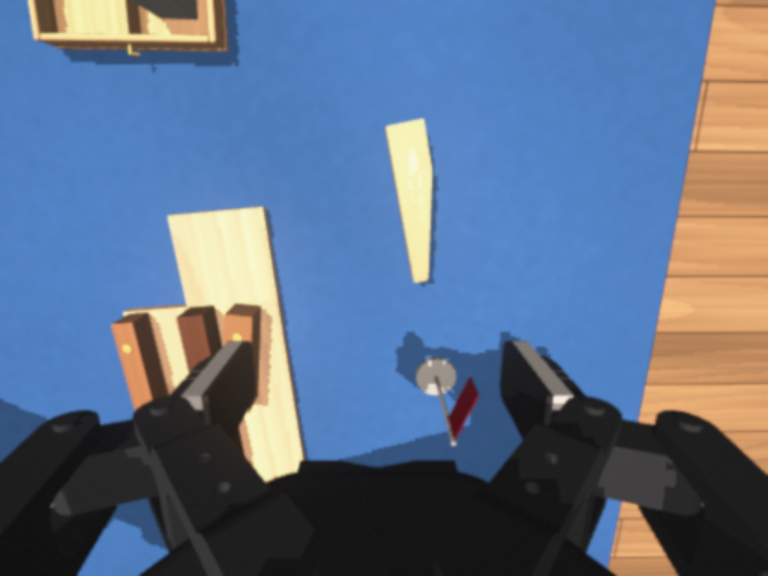

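Scene: clamp at about (365,315) with the drum in its row, box at (450,210), wedge at (490,297). The wrist view confirms the wedge at (412,200). Next I look at the box from above.

Emit:
{"fn": "step_arm", "kwargs": {
  "increments": [
    {"x":-18.5,"y":18,"z":4},
    {"x":-18.5,"y":18,"z":4},
    {"x":-18.5,"y":18,"z":4},
    {"x":-18.5,"y":18,"z":4},
    {"x":-18.5,"y":18,"z":4},
    {"x":-18.5,"y":18,"z":4},
    {"x":-18.5,"y":18,"z":4}
  ]
}}

```text
invalid input
```

```bash
cat > look.py <<'E'
import sys
from h import *
np.set_printoptions(precision=3,suppress=True)
o=arm.get_obs();p=arm.capture("wrist");T=pose(p,o);X=cloud(p,T)
name=sys.argv[1];save(p,name+".png");np.savez(name,X=X,im=p["image"],T=T,mtx=p["mtx"],D=p["D"])
print(o["time_s"],o["eef_pos"],o["ee_rot"])
for q in sys.argv[2:]:
    for r in arm.regions_of(p,q)[:6]:
        m=r["mask"];z=np.nanpercentile(X[m][:,2],97);t=m&(np.abs(X[...,2]-z)<.006)
        rc=cv2.minAreaRect(X[t][:,:2].astype(np.float32)*1000)
        print(q,round(r["confidence"],2),np.round(r["centre"]),m.sum(),"med",np.nanmedian(X[m],0),"ztop",z,"rect",np.round(rc[0],1),np.round(rc[1],1),round(rc[2],1))
    for r in arm.spot_point(p,q)[:6]:
        print("pt",q,round(r["confidence"],2),np.round(r["centre"]),onplane(p,T,r["centre"],.01 if q in("row","mouth","home") else 0.005))
E
python3 look.py box1 pump1 parts_box
```

```text
1.85 [0.675 0.    0.256] [0.707 0.707 0.    0.   ]
pump1 0.84 [116.   5.] 440 med [0.523 0.177 0.027] ztop 0.04683914867601772 rect [520. 177.] [28.5  2.2] 0.4
parts_box 0.73 [84. 18.] 3876 med [0.482 0.171 0.009] ztop 0.029063168349166866 rect [483.9 170.6] [ 29.8 141.3] 89.0
```

View pics/box1.png

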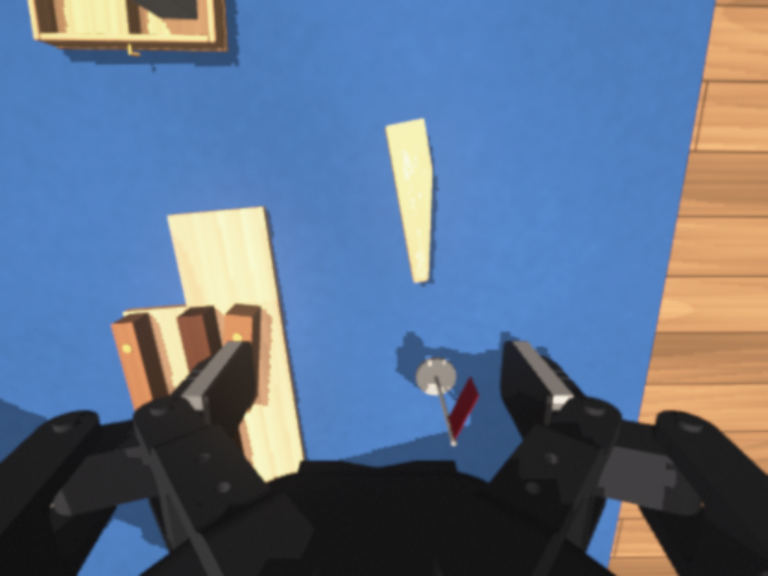

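The move was refused, so the picture is unchanged. I'll send rows with all four numbers.

Emit:
{"fn": "step_arm", "kwargs": {
  "increments": [
    {"x":-18.5,"y":18,"z":4,"spin":0},
    {"x":-18.5,"y":18,"z":4,"spin":0},
    {"x":-18.5,"y":18,"z":4,"spin":0},
    {"x":-18.5,"y":18,"z":4,"spin":0},
    {"x":-18.5,"y":18,"z":4,"spin":0},
    {"x":-18.5,"y":18,"z":4,"spin":0},
    {"x":-18.5,"y":18,"z":4,"spin":0}
  ]
}}

```text
time_s: 2.98
eef_pos: [0.4912, 0.1784, 0.2961]
ee_rot: [0.708, 0.706, -0.0, 0.0]
contact_force: [-0.8, 0.0, 0.5]
finger_gap: 0.998
finger_force: 0.0
```

```bash
python3 look.py box2 pump1 parts_box
```

```text
2.975 [0.491 0.178 0.296] [ 0.708  0.706 -0.     0.   ]
pump1 0.85 [270. 147.] 750 med [0.517 0.197 0.062] ztop 0.07083780440192855 rect [518.3 193.5] [17.8 17.9] 1.2
pump1 0.76 [219.  38.] 1061 med [0.454 0.324 0.061] ztop 0.07071297155053288 rect [452.3 327.9] [18.5 18.7] 3.7
pump1 0.61 [219.  97.] 767 med [0.453 0.259 0.062] ztop 0.0707927172233056 rect [450.4 259. ] [18.5 18.3] 89.9
pt pump1 0.95 [221. 100.] [[0.449 0.256 0.005]]
pt pump1 0.86 [269. 145.] [[0.518 0.192 0.005]]
pt pump1 0.58 [221.  44.] [[0.452 0.329 0.005]]
parts_box 0.78 [252.  79.] 15470 med [0.491 0.281 0.006] ztop 0.03459002304298178 rect [486.4 265.1] [215.4 139.3] 88.7
pt parts_box 0.97 [250.  94.] [[0.49  0.264 0.005]]
```

View pics/box2.png

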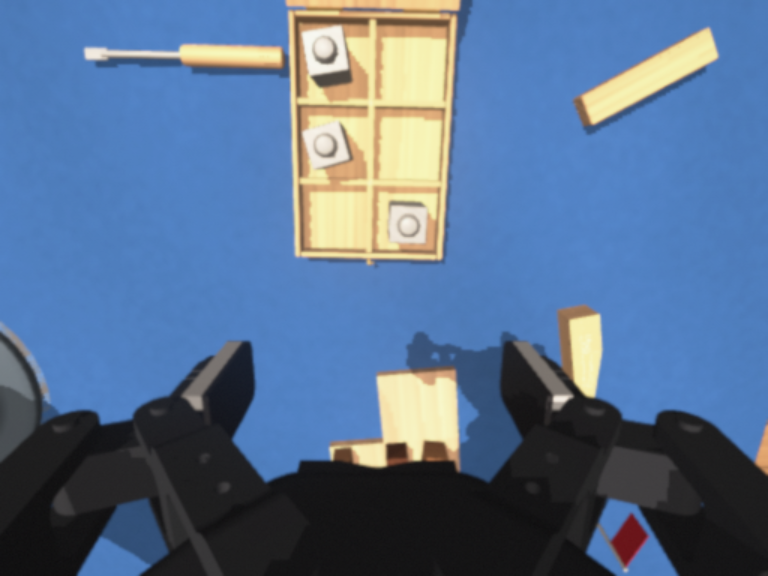

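Box view: three pumps at px (325,48), (325,145) and (408,223), and three empty compartments. I'll place the drum in the middle right one (410,145). Next I measure the pump yaws and move over the clamp.

Emit:
{"fn": "step_arm", "kwargs": {
  "increments": [
    {"x":3,"y":-44,"z":2,"spin":0},
    {"x":3,"y":-44,"z":2,"spin":0},
    {"x":3,"y":-44,"z":2,"spin":0},
    {"x":3,"y":-44,"z":2,"spin":0},
    {"x":3,"y":-44,"z":2,"spin":0},
    {"x":3,"y":-44,"z":2,"spin":0},
    {"x":3,"y":-44,"z":2,"spin":0},
    {"x":3,"y":-44,"z":2,"spin":0},
    {"x":3,"y":-44,"z":2,"spin":0},
    {"x":3,"y":-44,"z":2,"spin":0}
  ]
}}

```text
time_s: 4.47
eef_pos: [0.5204, -0.2581, 0.3161]
ee_rot: [0.706, 0.708, 0.0, -0.0]
contact_force: [0.1, 0.6, 0.1]
finger_gap: 1.002
finger_force: 0.0
```

```bash
python3 look.py clamp1 drum jaw clamp row mouth
python3 - <<'E'
from h import *
X=np.load("box2.npz")["X"]
for c in [(.518,.193),(.452,.328),(.450,.259)]:
    m=(np.abs(X[...,2]-.061)<.004)&(np.hypot(X[...,0]-c[0],X[...,1]-c[1])<.03)
    print(m.sum(),np.median(X[m][:,2]),cv2.minAreaRect(X[m][:,:2].astype(np.float32)*1000))
E
```

```text
4.475 [ 0.52  -0.258  0.316] [ 0.706  0.708  0.    -0.   ]
drum 0.97 [230. 113.] 483 med [ 0.493 -0.199  0.063] ztop 0.06415559729226916 rect [ 492.5 -198.9] [30.4 29.9] 44.8
pt drum 0.57 [230. 114.] [[ 0.489 -0.2    0.005]]
jaw 0.7 [251.  80.] 2959 med [ 0.522 -0.16   0.038] ztop 0.03995727328699594 rect [ 522.1 -171.2] [ 24.2 218.6] 5.1
jaw 0.18 [232. 114.] 524 med [ 0.493 -0.197  0.062] ztop 0.06415367042871283 rect [ 492.5 -198.9] [30.5 30.2] 89.9
clamp 0.86 [251.  82.] 16288 med [ 0.522 -0.156  0.012] ztop 0.04090063234647709 rect [ 513.8 -173.4] [125.8 221.8] 5.2
pt clamp 0.72 [255. 100.] [[ 0.527 -0.18   0.005]]
row 0.59 [253.  82.] 16522 med [ 0.522 -0.156  0.012] ztop 0.04099324867893643 rect [ 513.7 -173.8] [125.8 222.5] 5.1
pt row 0.69 [232.  98.] [[ 0.493 -0.178  0.01 ]]
mouth 0.85 [252.  82.] 16302 med [ 0.522 -0.156  0.012] ztop 0.04093379293815841 rect [ 513.6 -173.4] [125.8 221.9] 5.1
pt mouth 0.75 [268.   7.] [[ 0.543 -0.057  0.01 ]]
444 0.06167679143582844 ((518.66162109375, 193.78907775878906), (31.284420013427734, 32.54959487915039), 88.7236557006836)
627 0.061411154708978954 ((452.1754150390625, 328.46258544921875), (32.2116813659668, 32.78969192504883), 8.595635414123535)
522 0.0613543532736823 ((450.3759765625, 258.96478271484375), (32.1917610168457, 32.13702392578125), 15.188121795654297)
```

View pics/clamp1.png

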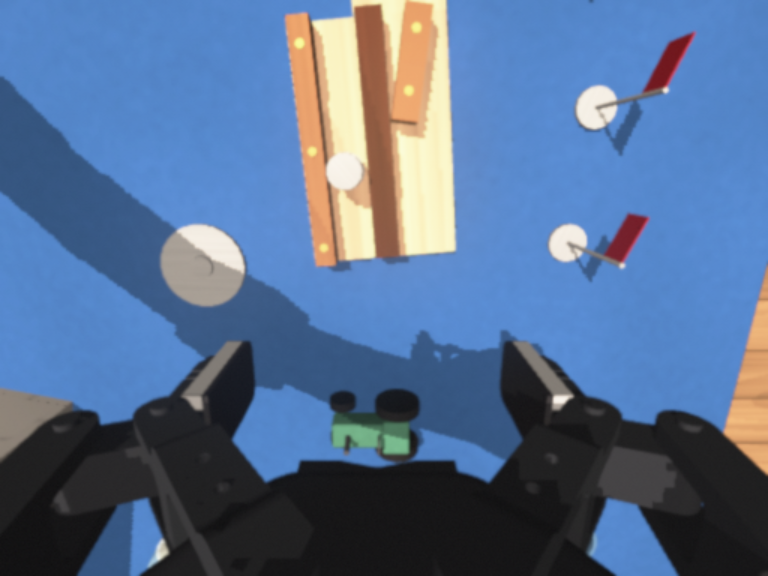

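The clamp view shows the fence at px (310,140), drum (345,171), jaw (378,130) and stop (412,65), with yaw about 5.1°. Next I grasp the drum above the fence.

Emit:
{"fn": "step_arm", "kwargs": {
  "increments": [
    {"x":-2.8,"y":5.9,"z":-6,"spin":5},
    {"x":-2.8,"y":5.9,"z":-12,"spin":5},
    {"x":-2.8,"y":5.9,"z":-18,"spin":5},
    {"x":-2.8,"y":5.9,"z":-22,"spin":5},
    {"x":-2.8,"y":5.9,"z":-24.9,"spin":5},
    {"x":-2.8,"y":5.9,"z":-24.9,"spin":5},
    {"x":-2.8,"y":5.9,"z":-24.9,"spin":5}
  ],
  "hand": 100
}}

```text
time_s: 5.9
eef_pos: [0.4931, -0.2014, 0.0685]
ee_rot: [0.676, 0.737, 0.0, 0.001]
contact_force: [-0.2, -0.1, 0.8]
finger_gap: 1.002
finger_force: 0.0
```

```bash
python3 - <<'E'
from h import *
np.set_printoptions(precision=1,suppress=True)
X=np.load("clamp1.npz")["X"].reshape(-1,3);X=X[np.isfinite(X[:,0])]
a=np.deg2rad(5.1);c,s=np.cos(a),np.sin(a)
P=(X[:,:2]-[.522,-.171])@np.array([[c,-s],[s,c]])*1000  # local rel. to jaw centre (jx,5)
P[:,1]+=5
m=(abs(X[:,2]-.039)<.004)&(abs(P[:,1])<130)&(abs(P[:,0])<90)
for y in range(-90,111,40):
    k=m&(abs(P[:,1]-y)<10);f=k&(P[:,0]<-30);j=k&(abs(P[:,0])<20);t=k&(P[:,0]>12.5+5)
    print(y,"fence",np.percentile(P[f,0],[3,97]),"jaw",np.percentile(P[j,0],[3,97]),"stop",np.percentile(P[t,0],[3,97]) if t.sum()>5 else 0)
k=m&(P[:,0]<-30);print("fence y",np.percentile(P[k,1],[.5,99.5]))
k=m&(abs(P[:,0])<14);print("jaw y",np.percentile(P[k,1],[.5,99.5]))
E
```

```text
-90 fence [-70.4 -51.4] jaw [-11.5  11. ] stop 0
-50 fence [-70.3 -51.2] jaw [-11.3  11.1] stop 0
-10 fence [-70.3 -51.4] jaw [-11.5  11.2] stop 0
30 fence [-70.3 -51.3] jaw [-10.9  19. ] stop [18.1 39.6]
70 fence [-70.6 -51.6] jaw [-11.   11.4] stop [23.4 46.4]
110 fence [-70.5 -51.5] jaw [-11.1  11.3] stop [31.3 52.9]
fence y [-106.4  112. ]
jaw y [-103.   113.3]
```

Emit:
{"fn": "step_arm", "kwargs": {
  "increments": [
    {"x":0,"y":0.2,"z":0,"spin":0},
    {"x":0,"y":0.2,"z":0,"spin":0},
    {"x":0,"y":0.2,"z":0,"spin":0},
    {"x":0,"y":0.2,"z":0,"spin":0},
    {"x":0,"y":0.2,"z":0,"spin":0},
    {"x":0,"y":0.2,"z":0,"spin":0},
    {"x":0,"y":0.2,"z":1,"spin":0},
    {"x":0,"y":0.2,"z":3,"spin":0},
    {"x":0,"y":0.2,"z":6,"spin":0},
    {"x":0,"y":0.2,"z":10,"spin":0},
    {"x":0,"y":0.2,"z":10,"spin":0}
  ],
  "hand": 20,
  "newtons": 30
}}

```text
time_s: 7.28
eef_pos: [0.4939, -0.1997, 0.1706]
ee_rot: [0.676, 0.737, 0.002, 0.003]
contact_force: [0.3, -1.2, -1.3]
finger_gap: 0.361
finger_force: 30.0
```

Emit:
{"fn": "step_arm", "kwargs": {
  "increments": [
    {"x":0.4,"y":6,"z":0,"spin":-1},
    {"x":0.8,"y":12,"z":0,"spin":-2},
    {"x":1.2,"y":18,"z":0,"spin":-3},
    {"x":1.6,"y":24,"z":0,"spin":-4},
    {"x":2,"y":30,"z":0,"spin":-5},
    {"x":2.4,"y":36,"z":0,"spin":-5},
    {"x":2.7,"y":42,"z":0,"spin":-5},
    {"x":2.9,"y":46.3,"z":0,"spin":-5},
    {"x":2.9,"y":46.3,"z":0,"spin":-5},
    {"x":2.9,"y":46.3,"z":0,"spin":-5}
  ]
}}

```text
time_s: 8.52
eef_pos: [0.5205, 0.2629, 0.1663]
ee_rot: [0.707, 0.707, -0.001, 0.0]
contact_force: [0.5, -0.6, -2.0]
finger_gap: 0.362
finger_force: 30.0
```

```bash
python3 look.py box3 drum parts_box
```

```text
8.525 [0.52  0.263 0.166] [ 0.707  0.707 -0.001  0.   ]
drum 0.95 [251. 229.] 4278 med [0.521 0.27  0.161] ztop 0.16197066692356002 rect [521.2 263.9] [30.8 31.8] 2.6
pt drum 0.59 [249. 212.] [[0.519 0.22  0.005]]
pt parts_box 0.84 [218. 172.] [[0.487 0.266 0.005]]
```

View pics/box3.png

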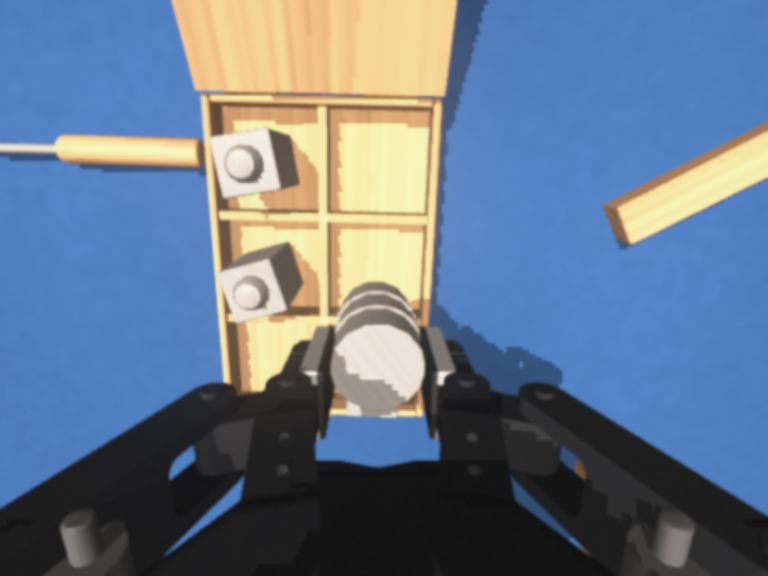

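The drum is held upright at px (378,365), above the middle right compartment. I lower and release it.

Emit:
{"fn": "step_arm", "kwargs": {
  "increments": [
    {"x":0.1,"y":0.1,"z":-4,"spin":0},
    {"x":0.1,"y":0.1,"z":-8,"spin":0},
    {"x":0.1,"y":0.1,"z":-9.5,"spin":0},
    {"x":0.1,"y":0.1,"z":-10.4,"spin":0},
    {"x":0.1,"y":0.1,"z":-10.4,"spin":0},
    {"x":0.1,"y":0.1,"z":-10.4,"spin":0}
  ]
}}

```text
time_s: 9.52
eef_pos: [0.5229, 0.2654, 0.0645]
ee_rot: [0.707, 0.707, 0.001, 0.0]
contact_force: [-0.5, 0.1, -1.5]
finger_gap: 0.362
finger_force: 30.0
```

Emit:
{"fn": "step_arm", "kwargs": {
  "increments": [
    {"x":0,"y":0,"z":-0.3,"spin":0},
    {"x":0,"y":0,"z":-0.3,"spin":0}
  ]
}}

```text
time_s: 9.78
eef_pos: [0.523, 0.2657, 0.0627]
ee_rot: [0.707, 0.707, 0.001, 0.0]
contact_force: [-2.7, -1.0, 11.7]
finger_gap: 0.36
finger_force: 30.9
```

Emit:
{"fn": "step_arm", "kwargs": {
  "increments": [
    {"x":0,"y":0,"z":0,"spin":0},
    {"x":0,"y":0,"z":0,"spin":0},
    {"x":0,"y":0,"z":0,"spin":0},
    {"x":0,"y":0,"z":3,"spin":0},
    {"x":0,"y":0,"z":8,"spin":0},
    {"x":-0.4,"y":-7.2,"z":8,"spin":-1.3},
    {"x":-0.4,"y":-7.2,"z":8,"spin":-1.3},
    {"x":-0.4,"y":-7.2,"z":8,"spin":-1.3}
  ],
  "hand": 56
}}

```text
time_s: 10.78
eef_pos: [0.518, 0.1922, 0.1402]
ee_rot: [0.716, 0.698, -0.0, -0.0]
contact_force: [-0.2, 0.6, -0.1]
finger_gap: 0.562
finger_force: 0.0
```

Emit:
{"fn": "step_arm", "kwargs": {
  "increments": [
    {"x":0.05,"y":0.15,"z":-5,"spin":0},
    {"x":0.05,"y":0.15,"z":-7.8,"spin":0},
    {"x":0.05,"y":0.15,"z":-7.8,"spin":0},
    {"x":0.05,"y":0.15,"z":-7.8,"spin":0}
  ]
}}

```text
time_s: 11.28
eef_pos: [0.5191, 0.1959, 0.063]
ee_rot: [0.715, 0.7, 0.001, 0.0]
contact_force: [1.5, 0.2, -1.0]
finger_gap: 0.562
finger_force: 0.0
```

Emit:
{"fn": "step_arm", "kwargs": {
  "increments": [
    {"x":0,"y":0,"z":0,"spin":0},
    {"x":0,"y":0,"z":0,"spin":0},
    {"x":0,"y":0,"z":0,"spin":0},
    {"x":0,"y":0,"z":0,"spin":0},
    {"x":0,"y":0,"z":1,"spin":0},
    {"x":0,"y":0,"z":5,"spin":0},
    {"x":0,"y":0,"z":9.5,"spin":0},
    {"x":0,"y":0,"z":9.5,"spin":0}
  ],
  "hand": 20,
  "newtons": 25
}}

```text
time_s: 12.28
eef_pos: [0.5208, 0.1951, 0.1613]
ee_rot: [0.715, 0.699, 0.004, 0.002]
contact_force: [-0.1, 0.8, -0.6]
finger_gap: 0.369
finger_force: 29.8
```

Emit:
{"fn": "step_arm", "kwargs": {
  "increments": [
    {"x":-0.4,"y":-6,"z":0,"spin":2},
    {"x":-0.8,"y":-12,"z":0,"spin":4},
    {"x":-1.2,"y":-18,"z":0,"spin":6.4},
    {"x":-1.6,"y":-24,"z":0,"spin":6.4},
    {"x":-2,"y":-30,"z":0,"spin":6.4},
    {"x":-2.4,"y":-36,"z":0,"spin":6.4},
    {"x":-2.8,"y":-40.1,"z":0,"spin":6.4},
    {"x":-2.8,"y":-40.1,"z":0,"spin":6.4},
    {"x":-2.8,"y":-40.1,"z":0,"spin":6.4}
  ]
}}

```text
time_s: 13.4
eef_pos: [0.49, -0.2056, 0.1567]
ee_rot: [0.675, 0.738, -0.0, -0.001]
contact_force: [0.6, 1.2, 0.1]
finger_gap: 0.373
finger_force: 29.8
```

```bash
cat > held.py <<'E'
from h import *
import sys
np.set_printoptions(precision=4,suppress=True)
o=arm.get_obs();p=arm.capture("wrist");T=pose(p,o);X=cloud(p,T)
m=(X[...,2]>o["eef_pos"][2]-.02)&(np.hypot(X[...,0]-o["eef_pos"][0],X[...,1]-o["eef_pos"][1])<.035)
P=X[m];print(o["eef_pos"],m.sum())
zc=np.percentile(P[:,2],97)
for lo,hi in [(-.004,.004),(-.014,-.007)]:
    k=(P[:,2]>zc+lo)&(P[:,2]<zc+hi);
    if k.sum()>20: print("z",np.median(P[k][:,2]),cv2.minAreaRect(P[k][:,:2].astype(np.float32)*1000))
if len(sys.argv)>1: save(p,sys.argv[1])
E
python3 held.py held1.png
```

```text
[ 0.49   -0.2056  0.1567] 28894
z 0.23358972899748423 ((487.81341552734375, -189.9758758544922), (61.88960647583008, 10.14695930480957), 5.213578224182129)
z 0.22497327880817264 ((488.8990478515625, -191.98948669433594), (67.49319458007812, 12.558223724365234), 5.721287727355957)
```

View pics/held1.png

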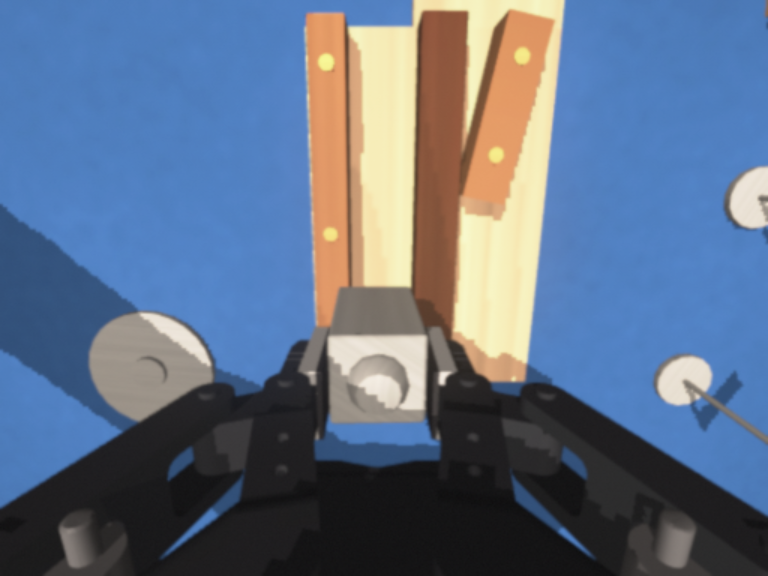

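The pump is held at px (378,375), its sides parallel to the fence, above the row. Lowering.

Emit:
{"fn": "step_arm", "kwargs": {
  "increments": [
    {"x":0.3,"y":0,"z":-4,"spin":0},
    {"x":0.3,"y":0,"z":-7,"spin":0},
    {"x":0.3,"y":0,"z":-8.5,"spin":0},
    {"x":0.3,"y":0,"z":-8.5,"spin":0},
    {"x":0.3,"y":0,"z":-8.5,"spin":0}
  ]
}}

```text
time_s: 14.08
eef_pos: [0.4944, -0.2064, 0.0733]
ee_rot: [0.675, 0.738, 0.0, 0.001]
contact_force: [0.5, -0.1, -0.1]
finger_gap: 0.37
finger_force: 29.8
```

Emit:
{"fn": "step_arm", "kwargs": {
  "increments": [
    {"x":-0.15,"y":0,"z":-0.3,"spin":0},
    {"x":-0.15,"y":0,"z":-0.55,"spin":0},
    {"x":-0.15,"y":0,"z":-0.55,"spin":0}
  ]
}}

```text
time_s: 14.45
eef_pos: [0.4915, -0.2069, 0.068]
ee_rot: [0.675, 0.738, -0.0, -0.0]
contact_force: [-3.8, -0.4, 9.5]
finger_gap: 0.37
finger_force: 25.5
```

Emit:
{"fn": "step_arm", "kwargs": {
  "increments": [
    {"x":0,"y":0,"z":0,"spin":0},
    {"x":0,"y":0,"z":0,"spin":0},
    {"x":0,"y":0,"z":0,"spin":0},
    {"x":0,"y":0,"z":3,"spin":0},
    {"x":0,"y":0,"z":7,"spin":0},
    {"x":0,"y":0,"z":10,"spin":0},
    {"x":0,"y":0,"z":10,"spin":0}
  ],
  "hand": 56
}}

```text
time_s: 15.32
eef_pos: [0.4935, -0.207, 0.1691]
ee_rot: [0.675, 0.738, 0.001, 0.002]
contact_force: [-0.1, -0.6, -0.5]
finger_gap: 0.56
finger_force: 0.0
```

Emit:
{"fn": "step_arm", "kwargs": {
  "increments": [
    {"x":-0.5,"y":6,"z":0,"spin":1},
    {"x":-1.1,"y":12,"z":0,"spin":2},
    {"x":-1.6,"y":18,"z":0,"spin":4},
    {"x":-2.2,"y":24,"z":0,"spin":6},
    {"x":-2.8,"y":30,"z":0,"spin":8},
    {"x":-3.3,"y":36,"z":0,"spin":10.1},
    {"x":-3.9,"y":42,"z":0,"spin":10.1},
    {"x":-4.3,"y":46.6,"z":0,"spin":10.1},
    {"x":-4.3,"y":46.6,"z":0,"spin":10.1},
    {"x":-4.3,"y":46.6,"z":0,"spin":10.1},
    {"x":-4.3,"y":46.6,"z":-4,"spin":10.1},
    {"x":-4.3,"y":46.6,"z":-6,"spin":10.1},
    {"x":-4.3,"y":46.6,"z":-6,"spin":10.1}
  ]
}}

```text
time_s: 16.95
eef_pos: [0.4483, 0.2568, 0.1052]
ee_rot: [0.609, 0.794, -0.002, -0.0]
contact_force: [0.7, 0.9, 0.4]
finger_gap: 0.559
finger_force: 0.0
```

Emit:
{"fn": "step_arm", "kwargs": {
  "increments": [
    {"x":0.15,"y":0.15,"z":-2.5,"spin":0},
    {"x":0.15,"y":0.15,"z":-4.4,"spin":0},
    {"x":0.15,"y":0.15,"z":-4.4,"spin":0},
    {"x":0.15,"y":0.15,"z":-4.4,"spin":0}
  ]
}}

```text
time_s: 17.45
eef_pos: [0.4514, 0.2609, 0.064]
ee_rot: [0.608, 0.794, 0.001, 0.0]
contact_force: [-0.9, 0.8, -0.1]
finger_gap: 0.559
finger_force: 0.0
```

Emit:
{"fn": "step_arm", "kwargs": {
  "increments": [
    {"x":0,"y":0,"z":0,"spin":0},
    {"x":0,"y":0,"z":0,"spin":0},
    {"x":0,"y":0,"z":0,"spin":0},
    {"x":0,"y":0,"z":0,"spin":0},
    {"x":0,"y":0,"z":1,"spin":0},
    {"x":0,"y":0,"z":5,"spin":0},
    {"x":0,"y":0,"z":10,"spin":0},
    {"x":0,"y":0,"z":10,"spin":0}
  ],
  "hand": 20
}}

```text
time_s: 18.45
eef_pos: [0.4527, 0.2627, 0.1671]
ee_rot: [0.607, 0.794, 0.004, 0.002]
contact_force: [-0.2, -0.0, -0.5]
finger_gap: 0.374
finger_force: 27.9
```

Emit:
{"fn": "step_arm", "kwargs": {
  "increments": [
    {"x":0.5,"y":-6,"z":0,"spin":-2},
    {"x":1,"y":-12,"z":0,"spin":-4},
    {"x":1.5,"y":-18,"z":0,"spin":-6},
    {"x":2,"y":-24,"z":0,"spin":-8},
    {"x":2.5,"y":-30,"z":0,"spin":-10.1},
    {"x":3,"y":-36,"z":0,"spin":-10.1},
    {"x":3.6,"y":-43.6,"z":0,"spin":-10.1},
    {"x":3.6,"y":-43.6,"z":0,"spin":-10.1},
    {"x":3.6,"y":-43.6,"z":0,"spin":-10.1},
    {"x":3.6,"y":-43.6,"z":0,"spin":-10.1}
  ]
}}

```text
time_s: 19.7
eef_pos: [0.4864, -0.1727, 0.1624]
ee_rot: [0.674, 0.739, 0.0, -0.001]
contact_force: [-0.2, 0.2, -1.5]
finger_gap: 0.371
finger_force: 27.9
```

```bash
python3 look.py clamp2 pump1 wedge
```

```text
19.7 [ 0.486 -0.173  0.162] [ 0.674  0.739  0.    -0.001]
pump1 0.62 [251. 237.] 5737 med [ 0.486 -0.165  0.16 ] ztop 0.16964193887730453 rect [ 487.6 -172.8] [19.5 17.4] 8.5
pump1 0.52 [490. 165.] 1231 med [ 0.731 -0.137  0.006] ztop 0.015165478886298184 rect [ 732.2 -137.3] [3.2 3.2] 71.7
pt pump1 0.61 [248. 213.] [[ 0.487 -0.214  0.005]]
wedge 0.87 [505.  28.] 615 med [ 0.704 -0.014  0.007] ztop 0.013713628946123888 rect [703.6 -12.8] [ 5.7 42. ] 16.9
```

View pics/clamp2.png

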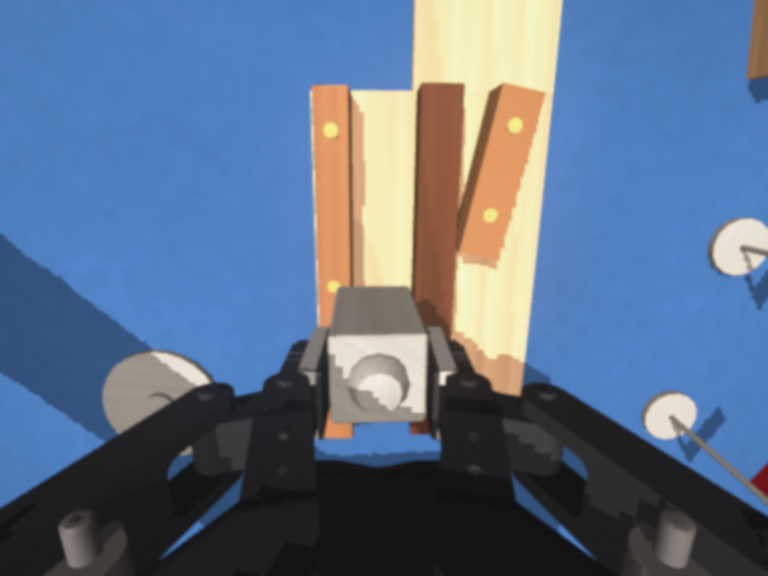

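The pump is held squarely at px (378,380), above the row. The first pump is hidden behind the gripper.

Emit:
{"fn": "step_arm", "kwargs": {
  "increments": [
    {"x":0.25,"y":0,"z":-4,"spin":0},
    {"x":0.25,"y":0,"z":-7,"spin":0},
    {"x":0.25,"y":0,"z":-8.8,"spin":0},
    {"x":0.25,"y":0,"z":-8.8,"spin":0},
    {"x":0.25,"y":0,"z":-8.8,"spin":0}
  ]
}}

```text
time_s: 20.58
eef_pos: [0.4896, -0.1748, 0.0755]
ee_rot: [0.675, 0.738, 0.0, 0.0]
contact_force: [0.7, -0.5, -0.4]
finger_gap: 0.371
finger_force: 28.1
```

Emit:
{"fn": "step_arm", "kwargs": {
  "increments": [
    {"x":0,"y":0.12,"z":0,"spin":0},
    {"x":0,"y":0.12,"z":-0.3,"spin":0},
    {"x":0,"y":0.12,"z":-0.65,"spin":0},
    {"x":0,"y":0.12,"z":-0.65,"spin":0}
  ]
}}

```text
time_s: 21.08
eef_pos: [0.4888, -0.1737, 0.0681]
ee_rot: [0.675, 0.738, -0.0, -0.0]
contact_force: [-0.7, -0.5, -0.6]
finger_gap: 0.371
finger_force: 28.1
```

Emit:
{"fn": "step_arm", "kwargs": {
  "increments": [
    {"x":0,"y":0,"z":0,"spin":0},
    {"x":0,"y":0,"z":0,"spin":0},
    {"x":0,"y":0,"z":0,"spin":0},
    {"x":0,"y":0,"z":3,"spin":0},
    {"x":0,"y":0,"z":7,"spin":0},
    {"x":0,"y":0,"z":10,"spin":0},
    {"x":0,"y":0,"z":10,"spin":0}
  ],
  "hand": 56
}}

```text
time_s: 21.95
eef_pos: [0.4905, -0.1742, 0.1707]
ee_rot: [0.675, 0.738, 0.001, 0.002]
contact_force: [0.2, 0.8, -0.9]
finger_gap: 0.559
finger_force: 0.0
```

```bash
python3 look.py clamp3 pump1
```

```text
21.95 [ 0.491 -0.174  0.171] [0.675 0.738 0.001 0.002]
pump1 0.95 [248. 227.] 1278 med [ 0.492 -0.207  0.067] ztop 0.07596187777710262 rect [ 492.6 -208.7] [18.8 18.1] 49.2
pump1 0.67 [498.  24.] 1239 med [ 0.704 -0.014  0.014] ztop 0.02728710066414477 rect [704.1 -15.1] [ 7.9 37.4] 19.3
pump1 0.56 [248. 186.] 1777 med [ 0.489 -0.171  0.067] ztop 0.07581553649441057 rect [ 489.9 -176.9] [18.9 18.8] 40.0
pt pump1 0.55 [250. 176.] [[ 0.491 -0.178  0.005]]
```

The two placed pumps are 32 mm apart, so they touch. Next is the third pump.

Emit:
{"fn": "step_arm", "kwargs": {
  "increments": [
    {"x":-0.5,"y":6,"z":0,"spin":1},
    {"x":-1,"y":12,"z":0,"spin":2},
    {"x":-1.5,"y":18,"z":0,"spin":3},
    {"x":-2,"y":24,"z":0,"spin":3.5},
    {"x":-2.5,"y":30,"z":0,"spin":3.5},
    {"x":-3,"y":36,"z":0,"spin":3.5},
    {"x":-3.5,"y":42,"z":0,"spin":3.5},
    {"x":-3.9,"y":48,"z":0,"spin":3.5},
    {"x":-3.9,"y":50.3,"z":0,"spin":3.5},
    {"x":-3.9,"y":50.3,"z":0,"spin":3.5},
    {"x":-3.9,"y":50.3,"z":-3,"spin":3.5},
    {"x":-3.9,"y":50.3,"z":-6,"spin":3.5},
    {"x":-3.9,"y":50.3,"z":-6,"spin":3.5}
  ]
}}

```text
time_s: 23.72
eef_pos: [0.4492, 0.3253, 0.1059]
ee_rot: [0.653, 0.757, -0.004, -0.0]
contact_force: [-0.7, 0.6, -0.1]
finger_gap: 0.56
finger_force: 0.0
```

Emit:
{"fn": "step_arm", "kwargs": {
  "increments": [
    {"x":0.1,"y":0.2,"z":-2.5,"spin":0},
    {"x":0.1,"y":0.2,"z":-4.4,"spin":0},
    {"x":0.1,"y":0.2,"z":-4.4,"spin":0},
    {"x":0.1,"y":0.2,"z":-4.4,"spin":0}
  ]
}}

```text
time_s: 24.22
eef_pos: [0.452, 0.331, 0.0656]
ee_rot: [0.653, 0.758, 0.001, 0.0]
contact_force: [-0.4, 0.4, 0.6]
finger_gap: 0.559
finger_force: 0.0
```

Emit:
{"fn": "step_arm", "kwargs": {
  "increments": [
    {"x":0,"y":0,"z":0,"spin":0},
    {"x":0,"y":0,"z":0,"spin":0},
    {"x":0,"y":0,"z":0,"spin":0},
    {"x":0,"y":0,"z":0,"spin":0},
    {"x":0,"y":0,"z":1,"spin":0},
    {"x":0,"y":0,"z":5,"spin":0},
    {"x":0,"y":0,"z":10,"spin":0},
    {"x":0,"y":0,"z":10,"spin":0}
  ],
  "hand": 20
}}

```text
time_s: 25.22
eef_pos: [0.453, 0.3331, 0.1689]
ee_rot: [0.652, 0.758, 0.005, 0.001]
contact_force: [0.5, -0.0, -0.3]
finger_gap: 0.37
finger_force: 28.3
```

Emit:
{"fn": "step_arm", "kwargs": {
  "increments": [
    {"x":0.5,"y":-6,"z":0,"spin":-1},
    {"x":1,"y":-12,"z":0,"spin":-2},
    {"x":1.5,"y":-18,"z":0,"spin":-3.5},
    {"x":2,"y":-24,"z":0,"spin":-3.5},
    {"x":2.5,"y":-30,"z":0,"spin":-3.5},
    {"x":2.9,"y":-36,"z":0,"spin":-3.5},
    {"x":3.3,"y":-42,"z":0,"spin":-3.5},
    {"x":3.5,"y":-47.3,"z":0,"spin":-3.5},
    {"x":3.5,"y":-47.3,"z":0,"spin":-3.5},
    {"x":3.5,"y":-47.3,"z":0,"spin":-3.5},
    {"x":3.5,"y":-47.3,"z":-4,"spin":-3.5},
    {"x":3.5,"y":-47.3,"z":-8,"spin":-3.5},
    {"x":3.5,"y":-47.3,"z":-9,"spin":-3.5},
    {"x":3.5,"y":-47.3,"z":-9,"spin":-3.5},
    {"x":3.5,"y":-47.3,"z":-9,"spin":-3.5}
  ]
}}

```text
time_s: 27.1
eef_pos: [0.4869, -0.1415, 0.0756]
ee_rot: [0.675, 0.738, 0.001, 0.001]
contact_force: [0.6, 0.1, -0.7]
finger_gap: 0.367
finger_force: 28.3
```

Emit:
{"fn": "step_arm", "kwargs": {
  "increments": [
    {"x":0,"y":0,"z":-0.3,"spin":0},
    {"x":0,"y":0,"z":-0.55,"spin":0},
    {"x":0,"y":0,"z":-0.55,"spin":0}
  ]
}}

```text
time_s: 27.48
eef_pos: [0.4864, -0.142, 0.0705]
ee_rot: [0.675, 0.738, 0.0, 0.0]
contact_force: [-3.3, 1.5, 12.9]
finger_gap: 0.37
finger_force: 29.8
```

Emit:
{"fn": "step_arm", "kwargs": {
  "increments": [
    {"x":0,"y":0,"z":0,"spin":0},
    {"x":0,"y":0,"z":0,"spin":0},
    {"x":0,"y":0,"z":0,"spin":0},
    {"x":0,"y":0,"z":3,"spin":0},
    {"x":0,"y":0,"z":7,"spin":0},
    {"x":5,"y":0,"z":13,"spin":0},
    {"x":9,"y":0,"z":16,"spin":0},
    {"x":14,"y":0,"z":18,"spin":0},
    {"x":14,"y":0,"z":18,"spin":0},
    {"x":14,"y":0,"z":18,"spin":0}
  ],
  "hand": 56
}}

```text
time_s: 28.72
eef_pos: [0.6248, -0.1418, 0.2475]
ee_rot: [0.675, 0.738, -0.001, -0.001]
contact_force: [-0.1, -0.4, 0.1]
finger_gap: 0.559
finger_force: 0.0
```

```bash
python3 look.py clamp4 pump1 wedge jaw mouth
```

```text
28.725 [ 0.625 -0.142  0.248] [ 0.675  0.738 -0.001 -0.001]
pump1 0.9 [139. 189.] 1085 med [ 0.498 -0.175  0.066] ztop 0.07600657199945834 rect [ 489.9 -176.7] [17.7 18.8] 82.7
pump1 0.83 [138. 214.] 1081 med [ 0.5   -0.206  0.067] ztop 0.07599680639669867 rect [ 493.2 -208.9] [16.6 18.5] 27.2
pump1 0.65 [133. 158.] 1346 med [ 0.494 -0.141  0.066] ztop 0.07565529824310117 rect [ 487.5 -143.8] [17.6 19.4] 32.0
pt pump1 0.87 [147. 179.] [[ 0.487 -0.18   0.005]]
pt pump1 0.71 [150. 201.] [[ 0.491 -0.211  0.005]]
wedge 0.98 [336.  34.] 1989 med [0.706 0.014 0.03 ] ztop 0.03177607715367562 rect [712.6   7.6] [27.1 79.1] 10.6
wedge 0.47 [132. 158.] 1338 med [ 0.494 -0.141  0.066] ztop 0.07565532261909003 rect [ 487.5 -143.8] [17.6 19.4] 32.0
pt wedge 0.94 [333.  20.] [[0.705 0.033 0.005]]
jaw 0.65 [166. 158.] 3789 med [ 0.523 -0.145  0.038] ztop 0.03996642264801244 rect [ 522.4 -163.4] [ 27.3 202.5] 4.9
pt jaw 0.74 [173. 176.] [[ 0.522 -0.173  0.005]]
pt jaw 0.4 [334.  18.] [[0.707 0.035 0.005]]
mouth 0.97 [179. 125.] 20928 med [ 0.532 -0.105  0.011] ztop 0.04085943039180337 rect [ 513.4 -173.8] [126.5 221.9] 4.6
mouth 0.43 [ 42. 248.] 2735 med [ 0.337 -0.294  0.007] ztop 0.01108820222987094 rect [ 334.8 -297.8] [89.6 87.5] 64.8
pt mouth 0.59 [194.  89.] [[ 0.547 -0.059  0.01 ]]
```

View pics/clamp4.png

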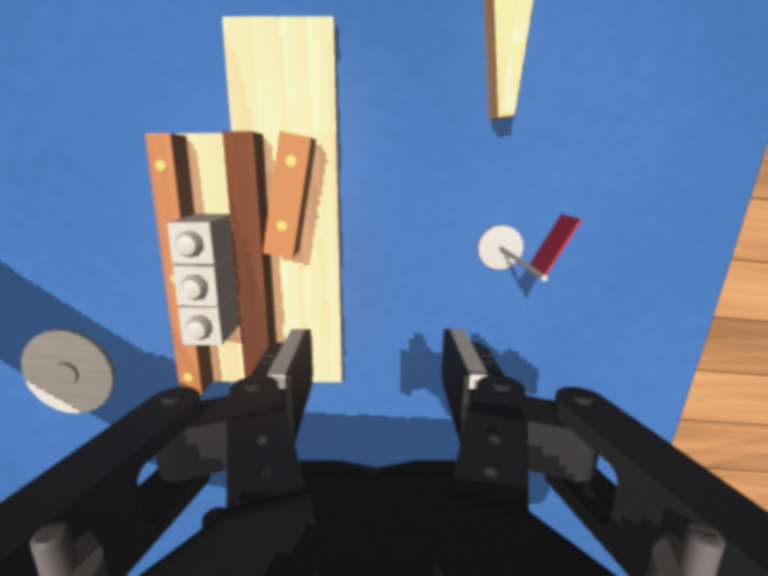

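All three pumps stand in the row at px (188,242), (193,287) and (198,327). The wedge is at the upper right (508,60). I move closer to measure it.

Emit:
{"fn": "step_arm", "kwargs": {
  "increments": [
    {"x":3,"y":6,"z":0,"spin":0},
    {"x":7,"y":10,"z":-2,"spin":0},
    {"x":8,"y":13,"z":-4,"spin":0},
    {"x":8,"y":13,"z":-4,"spin":0},
    {"x":8,"y":13,"z":-4,"spin":0},
    {"x":8,"y":13,"z":-4,"spin":0}
  ],
  "hand": 80
}}

```text
time_s: 29.92
eef_pos: [0.7061, -0.014, 0.2099]
ee_rot: [0.676, 0.737, 0.0, 0.001]
contact_force: [-0.6, -0.1, -0.6]
finger_gap: 0.797
finger_force: 0.0
```

```bash
cat > wedge.py <<'E'
from h import *
import sys
from scipy.optimize import minimize
np.set_printoptions(precision=4,suppress=True)
o=arm.get_obs();p=arm.capture("wrist");T=pose(p,o);X=cloud(p,T);save(p,sys.argv[1]+".png")
r=arm.regions_of(p,"wedge")[0];m=r["mask"];zt=np.nanpercentile(X[m][:,2],90)
m&=abs(X[...,2]-zt)<.004
P=X[m][:,:2].astype(np.float64)*1000;ct,area=len(P),0
H=cv2.convexHull(P.astype(np.float32))[:,0]
poly=np.array([[-15,-65],[-3,-65],[15,25],[15,65],[-15,65]],np.float32)
def cost(v):
    c,s=np.cos(v[2]),np.sin(v[2]);M=(poly@np.array([[c,s],[-s,c]])+v[:2]).astype(np.float32)
    a,_=cv2.intersectConvexConvex(M,H);return cv2.contourArea(M)+cv2.contourArea(H)-2*a
best=min((minimize(cost,[*P.mean(0),y],method="Nelder-Mead",options=dict(initial_simplex=[[*(P.mean(0)+d),y+e] for d,e in [((0,0),0),((8,0),0),((0,8),0),((0,0),.1)]])) for y in np.linspace(-.4,.4,5)),key=lambda r:r.fun)
print("tcp",o["eef_pos"],"conf",r["confidence"],"ztop",zt,"hullarea",cv2.contourArea(H),"cost",best.fun)
x,y,a=best.x;g=np.array([x,y])+45*np.array([-np.sin(a),np.cos(a)])
print("wedge",x,y,"yaw deg",np.degrees(a),"head centre",g)
E
python3 wedge.py wedge1
```

```text
tcp [ 0.7061 -0.014   0.2099] conf 0.89 ztop 0.031402269469838616 hullarea 3057.1537505625456 cost 36.02780762940529
wedge 709.9681073526817 33.305944645651905 yaw deg 11.252804114357414 head centre [701.1869  77.4409]
```

View pics/wedge1.png

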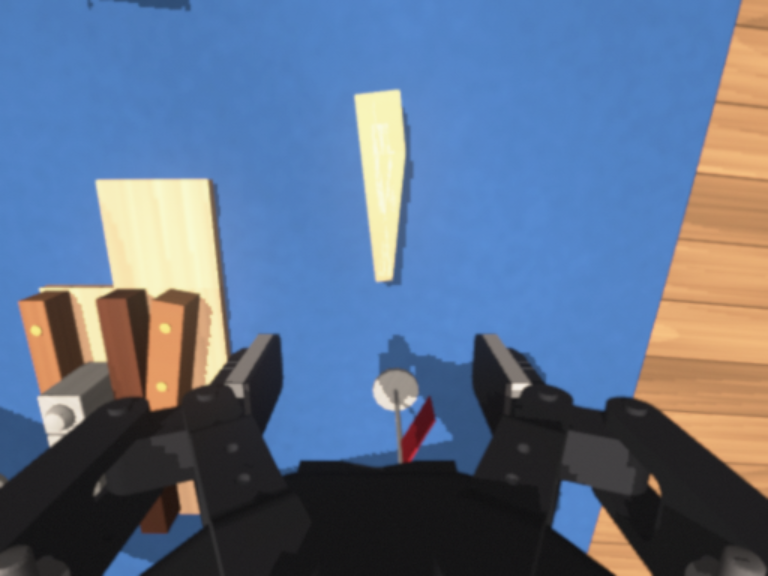

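The wedge lies from px (380,95) (head) to (384,282) (tip), yaw 11.3°, clear of the flag at (397,390). I go down on the head.

Emit:
{"fn": "step_arm", "kwargs": {
  "increments": [
    {"x":-0.5,"y":5,"z":0,"spin":3},
    {"x":-0.5,"y":9.4,"z":-4,"spin":6.1},
    {"x":-0.5,"y":9.4,"z":-9,"spin":6.1},
    {"x":-0.5,"y":9.4,"z":-13,"spin":6.1},
    {"x":-0.5,"y":9.4,"z":-13,"spin":6.1},
    {"x":-0.5,"y":9.4,"z":-13,"spin":6.1}
  ],
  "hand": 70
}}

```text
time_s: 30.78
eef_pos: [0.7024, 0.0818, 0.0809]
ee_rot: [0.635, 0.772, 0.001, 0.001]
contact_force: [0.9, -0.7, -0.0]
finger_gap: 0.701
finger_force: 0.0
```

Emit:
{"fn": "step_arm", "kwargs": {
  "increments": [
    {"x":-0.1,"y":-0.05,"z":-3,"spin":0},
    {"x":-0.1,"y":-0.05,"z":-4.7,"spin":0},
    {"x":-0.1,"y":-0.05,"z":-4.7,"spin":0},
    {"x":-0.1,"y":-0.05,"z":-4.7,"spin":0}
  ]
}}

```text
time_s: 31.28
eef_pos: [0.701, 0.0818, 0.0332]
ee_rot: [0.635, 0.773, 0.001, 0.001]
contact_force: [0.2, 0.9, -0.0]
finger_gap: 0.7
finger_force: 0.0
```

Emit:
{"fn": "step_arm", "kwargs": {
  "increments": [
    {"x":0,"y":0,"z":0,"spin":0},
    {"x":0,"y":0,"z":0,"spin":0},
    {"x":0,"y":0,"z":0,"spin":0},
    {"x":0,"y":0,"z":0,"spin":0},
    {"x":0,"y":0,"z":1,"spin":0},
    {"x":0,"y":0,"z":5,"spin":0},
    {"x":0,"y":0,"z":9,"spin":0},
    {"x":0,"y":0,"z":9,"spin":0}
  ],
  "hand": 15,
  "newtons": 50
}}

```text
time_s: 32.28
eef_pos: [0.7022, 0.082, 0.1259]
ee_rot: [0.635, 0.773, 0.003, 0.002]
contact_force: [0.1, -0.3, -0.0]
finger_gap: 0.337
finger_force: 50.3
```

Emit:
{"fn": "step_arm", "kwargs": {
  "increments": [
    {"x":-5,"y":-1,"z":0,"spin":-2},
    {"x":-10,"y":-2,"z":0,"spin":-4},
    {"x":-15,"y":-3,"z":0,"spin":-6.1},
    {"x":-17,"y":-4.2,"z":0,"spin":-6.1},
    {"x":-17,"y":-4.2,"z":0,"spin":-6.1},
    {"x":-17,"y":-4.2,"z":0,"spin":-6.1},
    {"x":-17,"y":-4.2,"z":-3,"spin":-6.1},
    {"x":-17,"y":-4.2,"z":-4,"spin":-6.1},
    {"x":-17,"y":-4.2,"z":-4,"spin":-6.1}
  ]
}}

```text
time_s: 33.4
eef_pos: [0.5301, 0.04, 0.081]
ee_rot: [0.675, 0.738, -0.001, -0.001]
contact_force: [0.8, -0.1, -0.3]
finger_gap: 0.339
finger_force: 50.4
```

```bash
python3 look.py ins1 wedge; python3 - <<'E'
from h import *
p=arm.capture("scene");cv2.imwrite("pics/sc2.png",cv2.resize(p["image"][140:270,180:330,::-1],None,fx=5,fy=4.5,interpolation=cv2.INTER_CUBIC))
E
```

```text
33.4 [0.53  0.04  0.081] [ 0.675  0.738 -0.001 -0.001]
wedge 0.91 [253. 252.] 6508 med [0.531 0.038 0.079] ztop 0.07978656798280451 rect [531.7  30.4] [30.2 53.1] 4.7
pt wedge 0.7 [250. 296.] [[ 0.537 -0.042  0.005]]
```

View pics/ins1.png

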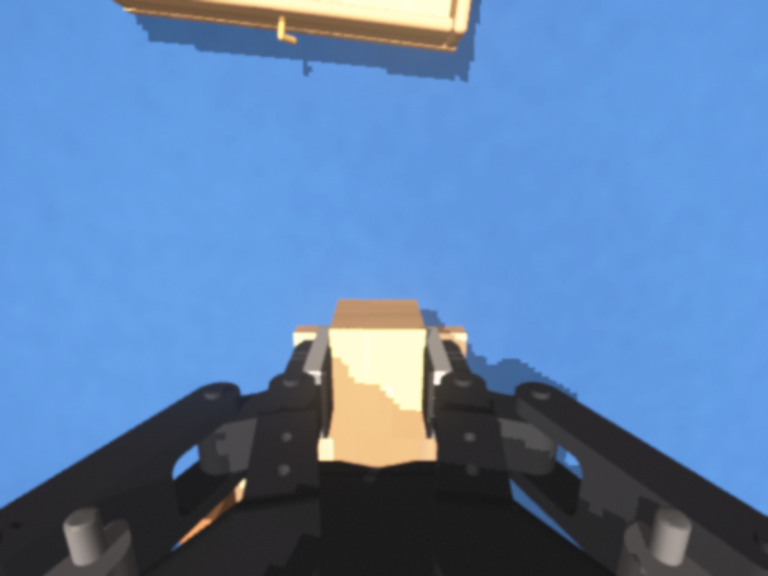

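The wedge is held level with its butt at px (378,315), square to the clamp. I shift 2 mm and lower it.

Emit:
{"fn": "step_arm", "kwargs": {
  "increments": [
    {"x":0.2,"y":0,"z":0,"spin":0},
    {"x":0.2,"y":0,"z":-2,"spin":0},
    {"x":0.2,"y":0,"z":-3.3,"spin":0},
    {"x":0.2,"y":0,"z":-3.3,"spin":0},
    {"x":0.2,"y":0,"z":-3.3,"spin":0}
  ]
}}

```text
time_s: 34.22
eef_pos: [0.5323, 0.0398, 0.0492]
ee_rot: [0.675, 0.738, 0.0, 0.0]
contact_force: [-0.5, -0.1, 0.0]
finger_gap: 0.341
finger_force: 50.4
```

Emit:
{"fn": "step_arm", "kwargs": {
  "increments": [
    {"x":0,"y":0,"z":-0.3,"spin":0},
    {"x":0,"y":0,"z":-0.55,"spin":0},
    {"x":0,"y":0,"z":-0.55,"spin":0},
    {"x":0,"y":0,"z":-0.55,"spin":0}
  ]
}}

```text
time_s: 34.72
eef_pos: [0.532, 0.0397, 0.0434]
ee_rot: [0.675, 0.738, 0.0, 0.0]
contact_force: [0.7, -0.2, -0.7]
finger_gap: 0.343
finger_force: 50.4
```

```bash
python3 - <<'E'
from h import *
p=arm.capture("scene")
a=cv2.resize(p["image"][150:260,190:310,::-1],None,fx=5,fy=5,interpolation=cv2.INTER_CUBIC)
cv2.imwrite("pics/sc3.png",a)
E
```

```text
(no output)
```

View pics/sc3.png

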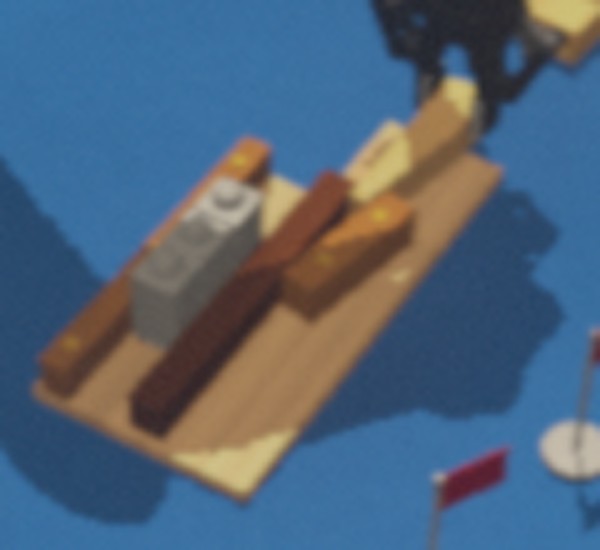

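The tip sits at the mouth between the jaw (340,190) and the stop (390,210). I slide it further in.

Emit:
{"fn": "step_arm", "kwargs": {
  "increments": [
    {"x":0.05,"y":-0.6,"z":0,"spin":0},
    {"x":0.1,"y":-1.2,"z":0,"spin":0},
    {"x":0.1,"y":-1.2,"z":0,"spin":0},
    {"x":0.1,"y":-1.2,"z":0,"spin":0}
  ]
}}

```text
time_s: 35.28
eef_pos: [0.533, 0.0277, 0.0433]
ee_rot: [0.675, 0.738, 0.0, -0.0]
contact_force: [-0.2, 0.4, -1.3]
finger_gap: 0.342
finger_force: 50.4
```

Emit:
{"fn": "step_arm", "kwargs": {
  "increments": [
    {"x":-0.05,"y":-0.5,"z":0,"spin":0},
    {"x":-0.1,"y":-1,"z":0,"spin":0},
    {"x":-0.15,"y":-1.5,"z":0,"spin":0},
    {"x":-0.2,"y":-2,"z":0,"spin":0},
    {"x":-0.2,"y":-2,"z":0,"spin":0},
    {"x":-0.2,"y":-2,"z":0,"spin":0}
  ]
}}

```text
time_s: 36.02
eef_pos: [0.531, 0.0076, 0.0433]
ee_rot: [0.675, 0.738, -0.0, 0.0]
contact_force: [0.7, -1.4, -0.9]
finger_gap: 0.339
finger_force: 50.4
```

Emit:
{"fn": "step_arm", "kwargs": {
  "increments": [
    {"x":-0.04,"y":-0.4,"z":0,"spin":0},
    {"x":-0.08,"y":-0.8,"z":0,"spin":0},
    {"x":-0.12,"y":-1.2,"z":0,"spin":0},
    {"x":-0.15,"y":-1.5,"z":0,"spin":0},
    {"x":-0.15,"y":-1.5,"z":0,"spin":0}
  ]
}}

```text
time_s: 36.65
eef_pos: [0.5297, -0.0078, 0.0434]
ee_rot: [0.675, 0.738, 0.0, 0.0]
contact_force: [1.8, -0.5, -0.4]
finger_gap: 0.341
finger_force: 50.3
```

Emit:
{"fn": "step_arm", "kwargs": {
  "increments": [
    {"x":0,"y":0,"z":0,"spin":0},
    {"x":0,"y":0,"z":0,"spin":0},
    {"x":0,"y":0,"z":0,"spin":0},
    {"x":0,"y":0,"z":4,"spin":0},
    {"x":-0.4,"y":4.8,"z":5,"spin":0},
    {"x":-0.4,"y":4.8,"z":5,"spin":0},
    {"x":-0.4,"y":4.8,"z":5,"spin":0}
  ],
  "hand": 60
}}

```text
time_s: 37.52
eef_pos: [0.5252, 0.0405, 0.0932]
ee_rot: [0.675, 0.738, -0.0, -0.0]
contact_force: [-1.1, -0.2, 0.5]
finger_gap: 0.598
finger_force: 0.0
```

Emit:
{"fn": "step_arm", "kwargs": {
  "increments": [
    {"x":0,"y":0,"z":0,"spin":0},
    {"x":0,"y":0,"z":0,"spin":0},
    {"x":0,"y":0,"z":0,"spin":0},
    {"x":0,"y":0,"z":0,"spin":0},
    {"x":0,"y":0,"z":-3,"spin":0},
    {"x":0,"y":0,"z":-5,"spin":0},
    {"x":0,"y":0,"z":-5,"spin":0},
    {"x":0,"y":0,"z":-5,"spin":0}
  ],
  "hand": 0,
  "newtons": 40
}}

```text
time_s: 38.52
eef_pos: [0.526, 0.0408, 0.0439]
ee_rot: [0.675, 0.738, 0.0, 0.0]
contact_force: [-0.1, 0.3, -0.0]
finger_gap: -0.002
finger_force: 0.0
```

Emit:
{"fn": "step_arm", "kwargs": {
  "increments": [
    {"x":0.05,"y":-0.6,"z":0,"spin":0},
    {"x":0.1,"y":-1.2,"z":0,"spin":0},
    {"x":0.15,"y":-1.8,"z":0,"spin":0},
    {"x":0.2,"y":-2.4,"z":0,"spin":0},
    {"x":0.2,"y":-2.4,"z":0,"spin":0}
  ]
}}

```text
time_s: 39.15
eef_pos: [0.5273, 0.0178, 0.0436]
ee_rot: [0.675, 0.738, 0.0, -0.001]
contact_force: [-1.6, 3.0, 4.2]
finger_gap: -0.001
finger_force: 1.9
```

Emit:
{"fn": "step_arm", "kwargs": {
  "increments": [
    {"x":-0.02,"y":-0.2,"z":0,"spin":0},
    {"x":-0.04,"y":-0.4,"z":0,"spin":0},
    {"x":-0.06,"y":-0.6,"z":0,"spin":0},
    {"x":-0.08,"y":-0.8,"z":0,"spin":0},
    {"x":-0.08,"y":-0.8,"z":0,"spin":0}
  ]
}}

```text
time_s: 39.78
eef_pos: [0.5264, 0.0114, 0.0436]
ee_rot: [0.674, 0.739, 0.001, -0.001]
contact_force: [-1.5, 8.2, 3.8]
finger_gap: -0.001
finger_force: 3.7
```

Emit:
{"fn": "step_arm", "kwargs": {
  "increments": [
    {"x":0,"y":-0.2,"z":0,"spin":0},
    {"x":0,"y":-0.4,"z":0,"spin":0},
    {"x":0,"y":-0.4,"z":0,"spin":0},
    {"x":0,"y":-0.4,"z":0,"spin":0}
  ]
}}

```text
time_s: 40.28
eef_pos: [0.526, 0.0082, 0.0436]
ee_rot: [0.674, 0.739, 0.001, -0.002]
contact_force: [-3.1, 8.2, 3.9]
finger_gap: -0.004
finger_force: 4.5
```

Emit:
{"fn": "step_arm", "kwargs": {
  "increments": [
    {"x":0,"y":-0.2,"z":0,"spin":0},
    {"x":0,"y":-0.4,"z":0,"spin":0},
    {"x":0,"y":-0.5,"z":0,"spin":0},
    {"x":0,"y":-0.5,"z":0,"spin":0},
    {"x":0,"y":-0.5,"z":0,"spin":0}
  ]
}}

```text
time_s: 40.9
eef_pos: [0.5259, 0.007, 0.0436]
ee_rot: [0.673, 0.74, 0.002, -0.003]
contact_force: [-3.6, 16.5, 4.9]
finger_gap: 0.001
finger_force: 8.4
```

It resists at 16 N near home. I push slightly harder, hold, then back off and inspect.

Emit:
{"fn": "step_arm", "kwargs": {
  "increments": [
    {"x":0,"y":-0.15,"z":0,"spin":0},
    {"x":0,"y":-0.15,"z":0,"spin":0},
    {"x":0,"y":-0.15,"z":0,"spin":0},
    {"x":0,"y":-0.15,"z":0,"spin":0},
    {"x":0,"y":-0.15,"z":0,"spin":0},
    {"x":0,"y":-0.15,"z":0,"spin":0}
  ]
}}

```text
time_s: 41.65
eef_pos: [0.5259, 0.007, 0.0437]
ee_rot: [0.673, 0.74, 0.003, -0.004]
contact_force: [-3.7, 19.1, 5.9]
finger_gap: -0.001
finger_force: 9.8
```

Emit:
{"fn": "step_arm", "kwargs": {
  "increments": [
    {"x":0,"y":1.5,"z":0,"spin":0},
    {"x":0,"y":4,"z":2,"spin":0},
    {"x":0,"y":0,"z":8,"spin":0},
    {"x":0,"y":-6,"z":14,"spin":0},
    {"x":0,"y":-12,"z":20,"spin":0},
    {"x":0,"y":-17,"z":22,"spin":0},
    {"x":0,"y":-17,"z":22,"spin":0},
    {"x":0,"y":-17,"z":22,"spin":0}
  ]
}}

```text
time_s: 42.65
eef_pos: [0.5268, -0.177, 0.2655]
ee_rot: [0.678, 0.735, 0.0, 0.003]
contact_force: [-0.5, 0.8, -1.2]
finger_gap: 0.004
finger_force: 0.0
```

```bash
python3 wedge.py fin0; python3 look.py fin pump1 jaw; python3 - <<'E'
from h import *
X=np.load("fin.npz")["X"].reshape(-1,3);X=X[np.isfinite(X[:,0])]
a=np.deg2rad(5.1);c,s=np.cos(a),np.sin(a)
P=(X[:,:2]-[.522,-.171])@np.array([[c,-s],[s,c]])*1000;P[:,0]-=4.1;P[:,1]+=5
for y in (-80,-60,60,100):
    k=(abs(X[:,2]-.039)<.004)&(abs(P[:,1]-y)<8)
    f=k&(P[:,0]<-45)&(P[:,0]>-90);j=k&(abs(P[:,0]+10)<17);print(y,np.percentile(P[f,0],[3,97]),np.percentile(P[j,0],[3,97]))
k=(abs(X[:,2]-.067)<.004)&(P[:,0]<-10)&(P[:,0]>-70);print("pumps",cv2.minAreaRect(P[k].astype(np.float32)))
E
```

```text
tcp [ 0.5268 -0.177   0.2655] conf 0.78 ztop 0.04143629060472484 hullarea 2978.6070447416423 cost 111.38778627333522
wedge 533.2382309843392 -70.07424113842441 yaw deg 4.682926208411419 head centre [529.5644 -25.2245]
42.75 [ 0.526 -0.172  0.263] [ 0.675  0.737 -0.    -0.   ]
pump1 0.91 [215. 139.] 921 med [ 0.486 -0.142  0.067] ztop 0.07592177511921021 rect [ 484.4 -144.3] [18.1 18.6] 67.4
pump1 0.86 [218. 168.] 816 med [ 0.489 -0.175  0.067] ztop 0.07601744301694476 rect [ 487.5 -177.3] [18.2 18.6] 49.8
pump1 0.64 [221. 194.] 707 med [ 0.492 -0.208  0.067] ztop 0.07593153739110518 rect [ 490.1 -209.8] [18.  17.8] 2.8
pt pump1 0.95 [222. 138.] [[ 0.485 -0.148  0.005]]
pt pump1 0.8 [221. 184.] [[ 0.487 -0.213  0.005]]
pt pump1 0.57 [222. 162.] [[ 0.487 -0.18   0.005]]
jaw 0.56 [241. 142.] 2838 med [ 0.513 -0.147  0.039] ztop 0.039993609586017505 rect [ 513.7 -160.6] [ 23.4 195.9] 5.0
pt jaw 0.56 [240. 156.] [[ 0.512 -0.17   0.005]]
-80 [-74.76880254 -55.5031204 ] [-22.62574738 -17.19046902]
-60 [-74.28648169 -55.48057233] [-22.26936643   0.16869366]
60 [-74.49524524 -55.31395021] [-22.54304903   6.31307466]
100 [-74.3708877  -55.27070799] [-21.87466012   6.18526399]
pumps ((-39.12199783325195, 2.0105323791503906), (97.54492950439453, 32.09681701660156), 89.81914520263672)
```

View pics/fin.png

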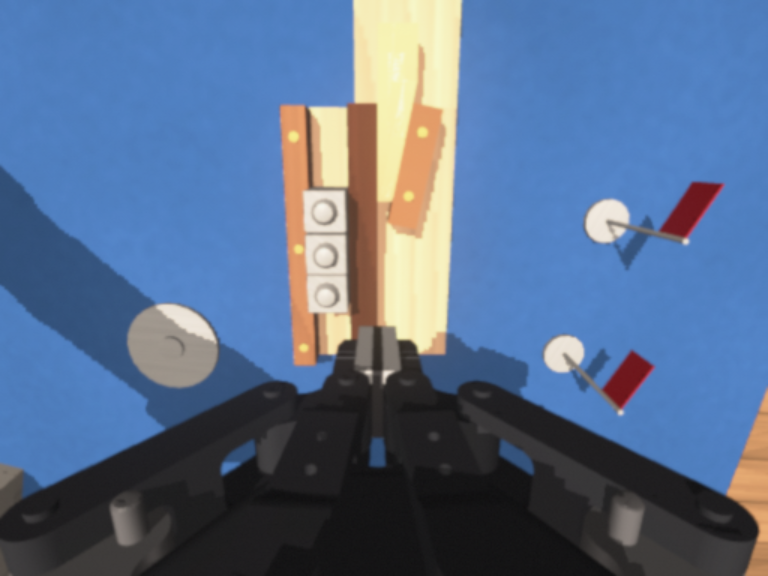

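The pumps stand square at clamp x = -39 against the fence. The jaw is at -11 and the wedge at (16, 104.5), which is home. I check the drum, then hand in.

```bash
python3 - <<'E'
from h import *
p=arm.capture("side");T=pose(p);X=cloud(p,T)
m=(np.hypot(X[...,0]-.522,X[...,1]-.264)<.022)&(X[...,2]>.03);h=np.percentile(X[m][:,2],97) if m.sum() else 0
print(m.sum(),h)
if .05<h<.064: print(arm.job_done())
E
```

```text
149 0.05902732991227835
the job is handed in; nothing more can be done
None
```

The job is handed in. By my last measurements the drum stands in the box, all three pumps are gripped square between fence and jaw, and the wedge is jammed at home after a 19 N push; no verdict was returned.

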